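# Index a funnel-ring bracket on a retort stand

## Robot

A 6-joint arm with a two-finger parallel gripper is mounted at the origin on the work surface. World frame = base frame: x ahead of the robot, y to its left, z up, the work surface at z = 0. Lengths are in m, angles in rad, forces in N, time in s.
With the tool pointing down it reaches from about 0.275 to 0.825 m from the base axis. Payload 4.9 kg.
Tool frame: the origin (TCP) lies midway between the tips of the shut fingers; the grasp point (between the pads) lies 19 mm behind it (grip_point_offset is the distance from the TCP to the grasp point, in m); z points along the fingers, x is the direction in which the jaws open and shut, and the axes are right-handed (so a half turn about z gives the same grasp; the last joint's range is limited). The gripper opens to 85 mm and grips with 20 to 120 N. Pads are 22 mm wide; open, the fingers measure 114 mm over their backs; the gripper's body (76 mm by 85 mm) begins 54 mm behind the grasp point. The pads swing forward as they close: fully open they stand 13 mm farther back than shut.
Start: joints at [-1.343, 0.326, -0.193, 1.052, 0, 1.437], TCP at [0.195, -0.514, 0.231] pointing down, gripper open.
Joint ranges: [-2.65, 2.65], [-0.97, 1.79], [-1.3, 1.35], [-1.93, 2.1], [-1.47, 1.37], [-3.14, 3.14]. Speed limits (rad/s): [2.57, 2.57, 3.14, 3.14, 3.14, 3.14].

## Interface

Orientations are given as a rotation vector (axis times angle).
In Python, from cell import * gives the robot as it stands. Calls block until the motion is done:
- movep(position, orientation): joint-space move of the TCP to a pose.
- move_l(position, velocity=0.15, rot=None, until_force=None): straight line of the TCP; rot=None keeps the orientation; velocity is the mean speed in m/s. With until_force (N) it stops when the force on the tool has changed by that much, and returns True; else False.
- set_joints(angles): joint-space move.
- let_go() and grab(newtons=None): open the fingers fully, or close them until they stop; newtons is the grip in N (None keeps the last).
- sleep(seconds).
- ik(position, orientation): joint angles nearest the present ones, or None.
- get_state(): the state.
- grab_frame(name): name is "scene" or "side" or "wrist"; returns a dict with "img" (420x560x3 uint8, red, green, blue), "fx", "fy", "cx", "cy" (pixels), "cam_to_world" (4x4, takes a point from camera to world coordinates); the wrist camera has in their place "T_tool_cam" (4x4, takes a point from camera to tool coordinates, whose origin is the TCP and whose axes are the tool frame's). Camera axes: x right, y down, z forward; pixel columns grow to the right and rows downward; lengths in m; the calibration is good to about 2 mm. A picture is of the moment at which its call begins: read the wrist's pose just before it. There is no depth.
A pose or a line that the arm cannot do raises MotionError and nothing moves.
- sign_off(): hands the job in, once; it reports no verdict.
Trained networks look in the newest picture that a camera, given by its name, has taken for a name from the list of things; names that differ only in an ending like _2 or _b are one class to them, and where a whole thing is asked for, a point or a joint stands for the part that bears it (a point fixed in the world has none). Each returns a list of dicts, best first, with "score" (0 to 1); they miss things now and then, are a little off and sometimes report something else, mostly with a low value. They report only what shows in the picture. A call takes as long as a camera call. They do not tell look-alikes from the thing itself.
- spot_in(camera, name): "centre" ([column, row] in pixels, amid what is visible of it).
- silhouettes(camera, name): "mask" (420x560 bool, what is visible of it) and "centre" ([column, row] in pixels, amid what is visible of it).
- tip_of(camera, name): "centre" ([column, row] in pixels: a listed point, or the origin of a listed thing).
The state is a dict: "clock": time; "q": joint angles; "joint_velocities": joint speeds; "tau": joint torques, N m; "position": TCP position; "eef_rot": TCP orientation; "contact_force": force on the tool from outside, world axes, zero at the start; "wrist_torque": the same for the moment, N m; "finger_gap": opening from 0.0 (shut) to 1.0 (fully open).
Only numpy, scipy, OpenCV 4.12 (cv2) and the standard library are available. Lean on these libraries where they do the work, as an engineer would, in place of code of your own. Each camera call takes 0.05 s, during which the arm holds its last target.

## Task

Pick up the funnel-ring bracket by its orange fin and lower it squarely over the retort stand's rod, gently and without dropping or forcing it, ring side toward the robot. Then press it only lightly on the sprung seat and swing it about the rod until the red pin drops into its small hole, let it down flat on the seat, fully home, and let go. Leave the bottle, jar and beaker alone.

Things in the scene. Friction and masses are not known exactly. Their poses are not given: they have to be found in the camera images.
- fin (a point): Bracket's grip point: centre of its orange upright fin, 50 mm long (bracket x), 14 mm thick (y), 42 mm tall. Bracket axes: z up, +x from fin to rod hole. The point is 34 mm above the bracket's flat underside, 24 mm above the bar under the fin, 18 mm below the fin's top. The bracket weighs 0.24 to 0.38 kg, its balance point 36 mm from the fin toward the rod hole; it starts flat on the bench.
- bore (a point): Mouth of the bracket's rod hole at its underside, on the hole's axis, 80 mm from the fin along bracket +x. The hole is 14 mm in diameter and 40 mm deep in all, through an aluminium flange 100 x 100 x 10 mm and a blue boss 36 x 36 mm on top of it.
- pin_hole (a point): Mouth, at the underside, of the small through hole in the bracket's flange, 12 mm in diameter, between rod hole and fin: 36 mm from the rod hole, 44 mm from the fin. On the far side of the fin, 100 mm from it along bracket -x, is the steel funnel ring, 80 mm across outside.
- stand: The fixed retort stand: white stone base 200 x 140 x 18 mm and a vertical steel rod 12 mm in diameter. Origin on the rod's axis at bench level; z up. The rod's top is 230 mm above the origin, its last 8 mm tapered to 6 mm. Its -x points roughly to the robot.
- collar: The stop collar clamped on the rod at a height that differs each time: blue ring 40 mm across with a thumbscrew pointing away from the robot. Origin on the rod's axis at its underside; axes as the stand's. It carries the sprung seat.
- seat (a point): Top centre of the sprung seat, on the rod's axis: an aluminium disc 96 mm across, 50 mm above the collar's origin when free. It starts down at about 3 N, then 0.7 N more per mm, and bottoms 12 mm down. A red locating pin, 8 mm in diameter, 8 mm tall, tip tapered, stands on it 36 mm from the rod's axis, on the robot's side.
- rod_top (a point): Centre of the rod's top end. About the red pin on the seat: its direction from the rod is not measured; it lies anywhere within 0.35 rad (20 degrees) either side of the stand's -x and does not turn. The bracket rides on the pin's top until its small hole is over the pin; then it can go 8 mm further down, flat onto the seat.
- oil_bottle: Bystander: green bottle 54 mm across, 130 mm tall; origin at its underside.
- reagent_jar: Bystander: amber jar 60 mm across, 85 mm tall; origin at its underside.
- beaker: Bystander: glass beaker 70 mm across, 90 mm tall; origin at its underside.
There are look-alikes about, which are no part of the job. Of the things that look like the stand, take the one that is farthest from the robot's base at the start.

How it is judged:
On the way, in this order (a step that is already met when the one before it is completed fails the run):
1. the bracket is threaded on the rod, upright, its underside at least 25 mm below the rod's top (z of bore in the frame of stand below 0.205 m and horizontal distance between bore and stand below 0.005 m and angle between bore's own z axis and vertical below 0.12 rad), for 0.1 s.
2. the pin is in its hole and the bracket flat on the seat (z of bore in the frame of seat below 0.0025 m and horizontal distance between bore and stand below 0.004 m and angle between bore's own z axis and vertical below 0.06 rad), for 0.2 s.
At the end, for the whole second after the job is handed in: The bracket is on the rod (hole within 4 mm of the rod's axis), level within 0.06 rad, its underside within 2.5 mm of the sprung seat's top with the pin in the small hole, at rest and released (all of step 2 and z of bore in the frame of seat above -0.0025 m and linear speed of bracket below 0.02 m/s); the robot touches nothing.
It fails at once if the bracket is pressed against the rod or stand with more than 25 N (it binds) (contact force between bracket and stand above 25 N).
It fails at once if the bracket is pressed on the sprung seat, pin or collar with more than 25 N (contact force between bracket and collar above 25 N).
It fails at once if the bracket drops: it moves faster than 0.3 m/s while on the rod (z of bore in the frame of stand below 0.225 m and horizontal distance between bore and stand below 0.006 m and linear speed of bracket above 0.3 m/s).
It fails at once if a bystander is moved more than 20 mm (distance of any of oil_bottle, reagent_jar, beaker from where it was at the start of the episode above 0.02 m).
It also fails if it takes over 70 s, if anything falls off the work surface, if the arm or the gripper's body presses on something with over 40 N, if the wrist force passes 120 N, or if a joint passes its speed limit or range.

## Working session

There is one attempt and no reset: what is moved stays moved. The work goes in short steps, each a Python script; the robot and the scene stay as the last script left them, time stands still between calls to the robot, and variables do not carry over. Pictures are saved under pics/ and viewed, and the job is handed in when it is done.

```bash
ls; mkdir -p pics; python3 - <<'E'
from cell import *
import cv2
for n in ["scene","side","wrist"]:
    f=grab_frame(n); cv2.imwrite(f"pics/{n}0.png",f["img"][:,:,::-1])
    print(n,f["fx"],f["cx"],f["cy"]); print(f.get("cam_to_world",f.get("T_tool_cam")))
    for k in ["fin","bore","pin_hole","stand","rod_top","collar","seat","oil_bottle","reagent_jar","beaker"]:
        print(k,[(round(d["score"],2),[round(float(c)) for c in d["centre"]]) for d in tip_of(n,k)])
s=get_state();print(s)
E
```

```text
pics
scene 413.56285012683213 276.27450243357566 210.5993156442354
[[-0.85379464  0.28016424 -0.43879689  0.94623278]
 [ 0.52055663  0.47148104 -0.71184719  0.561855  ]
 [ 0.00745029 -0.83618995 -0.54838934  0.64561934]
 [ 0.          0.          0.          1.        ]]
fin [(0.69, [394, 344]), (0.45, [209, 181])]
bore [(0.87, [369, 384])]
pin_hole [(0.86, [382, 369])]
stand [(0.89, [217, 270]), (0.68, [294, 194]), (0.53, [177, 235])]
rod_top [(0.94, [294, 122]), (0.85, [210, 184])]
collar [(0.88, [219, 256])]
seat [(0.61, [213, 239])]
oil_bottle [(0.8, [241, 375])]
reagent_jar [(0.77, [218, 199])]
beaker [(0.87, [175, 233]), (0.7, [241, 373])]
side 410.65806467005837 279.5284080065414 205.91678447108322
[[ 0.87929816 -0.36779272  0.30259422  0.31144591]
 [-0.47626802 -0.67651741  0.5616876  -0.56150622]
 [-0.00187435 -0.63800682 -0.77002843  0.82378847]
 [ 0.          0.          0.          1.        ]]
fin [(0.75, [197, 162]), (0.29, [356, 392])]
bore [(0.8, [218, 160])]
pin_hole [(0.94, [210, 164])]
stand [(0.96, [331, 254]), (0.86, [233, 398])]
rod_top [(0.95, [339, 186]), (0.5
[... 588 characters left out ...]
e []
reagent_jar []
beaker []
{'clock': 1.65, 'q': array([-1.34319318e+00,  3.26198140e-01, -1.92599223e-01,  1.05202530e+00,
        9.33548734e-06,  1.43659214e+00]), 'joint_velocities': array([ 0.00076907,  0.00159469, -0.00011348, -0.00127552, -0.0006    ,
        0.00095857]), 'tau': array([-3.26274367e-04, -4.43322015e+01,  2.62749410e+01,  1.26420218e-03,
       -9.36472156e-05, -2.78514982e-06]), 'position': array([ 0.19469371, -0.51439511,  0.23128215]), 'eef_rot': array([-2.58484919e+00,  1.78549833e+00,  2.07071594e-05]), 'contact_force': array([-0.2625642 ,  0.35186932,  0.51012883]), 'wrist_torque': array([ 0.01458113,  0.05732712, -0.04607153]), 'finger_gap': 1.002230607914618}
```

View pics/scene0.png

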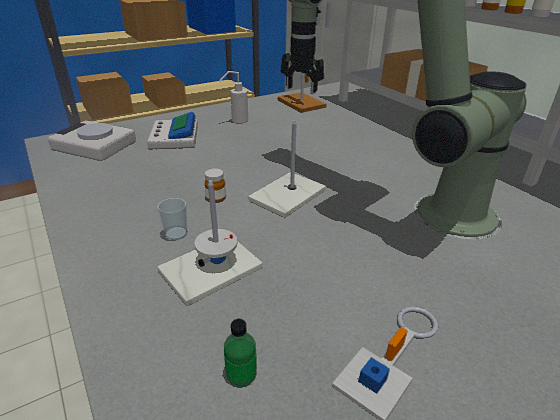

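View pics/side0.png

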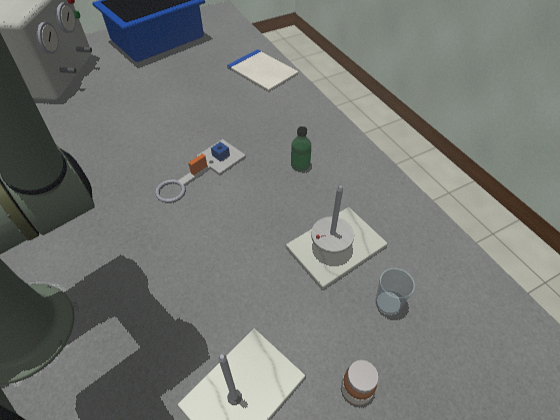

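View pics/wrist0.png

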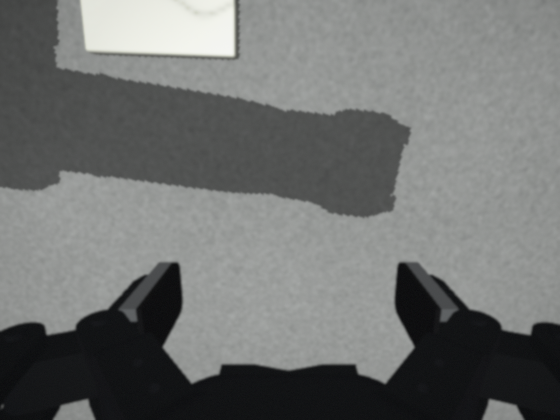

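The real stand is the one with the seat: rod top at scene (210,184) and side (339,186). The other stand, at scene (294,122), has no seat. The bracket is at scene (394,344) and side (197,162). Next I triangulate these points.

```bash
cat > h.py <<'E'
from cell import *
import numpy as np, cv2
from scipy.spatial.transform import Rotation as R
def ray(f,px,T=None):
    T=f["cam_to_world"] if T is None else T
    d=np.array([(px[0]-f["cx"])/f["fx"],(px[1]-f["cy"])/f["fy"],1.]); d=T[:3,:3]@d
    return T[:3,3],d/np.linalg.norm(d)
def atz(f,px,z,T=None):
    o,d=ray(f,px,T); return o+d*(z-o[2])/d[2]
def tri(rs):
    A=sum(np.eye(3)-np.outer(d,d) for o,d in rs); b=sum((np.eye(3)-np.outer(d,d))@o for o,d in rs)
    p=np.linalg.solve(A,b); return p,[float(np.linalg.norm((np.eye(3)-np.outer(d,d))@(p-o))) for o,d in rs]
def wristT(f):
    s=get_state(); T=np.eye(4);T[:3,:3]=R.from_rotvec(s["eef_rot"]).as_matrix();T[:3,3]=s["position"]
    return T@f["T_tool_cam"]
def proj(f,p,T=None):
    T=f["cam_to_world"] if T is None else T
    c=T[:3,:3].T@(np.asarray(p)-T[:3,3]); return [f["fx"]*c[0]/c[2]+f["cx"],f["fy"]*c[1]/c[2]+f["cy"]]
E
python3 - <<'E'
from h import *
np.set_printoptions(precision=4,suppress=True)
a=grab_frame("scene");b=grab_frame("side")
P={"rod_top":((210,184),(339,186)),"lookalike_top":((294,122),(222,354))}
for n in ["fin","bore","pin_hole","stand","rod_top","collar","seat","oil_bottle","reagent_jar","beaker"]:
    A=tip_of("scene",n);B=tip_of("side",n)
    best=[]
    for x in A:
        for y in B:
            p,e=tri([ray(a,x["centre"]),ray(b,y["centre"])])
            best.append((e[0],p,x["score"],y["score"],np.hypot(p[0],p[1])))
    for t in sorted(best,key=lambda t:t[0])[:2]: print(n,t[1],"err",round(t[0],4),t[2:])
for nm,f,c in (("scene",a,(215,230)),("side",b,(330,230))):
    im=f["img"][c[1]-55:c[1]+55,c[0]-70:c[0]+70,::-1]
    cv2.imwrite(f"pics/z_{nm}.png",cv2.resize(im,None,fx=5,fy=5,interpolation=cv2.INTER_CUBIC))
    h=f["img"].astype(int); m=(h[...,0]>130)&(h[...,1]<70)&(h[...,2]<70)
    ys,xs=np.nonzero(m); k=(abs(xs-c[0])<60)&(abs(ys-c[1])<50); print(nm,list(zip(xs[k],ys[k])))
E
```

```text
fin [0.5003 0.2539 0.0372] err 0.0031 (0.84, 0.62, np.float64(0.5610757689762595))
bore [0.5724 0.2752 0.0009] err 0.0005 (0.67, 0.83, np.float64(0.6351212930893139))
bore [0.6191 0.0317 0.1983] err 0.1176 (0.25, 0.83, np.float64(0.6198961730986055))
pin_hole [ 0.5326  0.2645 -0.0126] err 0.0001 (0.94, 0.62, np.float64(0.5946115797794036))
stand [ 0.3387 -0.3342 -0.0022] err 0.002 (0.69, 0.94, np.float64(0.47585103686519337))
stand [ 0.6751 -0.1359 -0.0036] err 0.0076 (0.91, 0.76, np.float64(0.6886552808529837))
rod_top [ 0.674  -0.1408  0.2317] err 0.0005 (0.74, 0.58, np.float64(0.688513647937848))
rod_top [ 0.336  -0.3324  0.2297] err 0.002 (0.72, 0.84, np.float64(0.47264006224402205))
collar [ 0.6708 -0.1452  0.0238] err 0.0054 (0.9, 0.89, np.float64(0.686280676699688))
seat [ 0.674  -0.1475  0.0771] err 0.0038 (0.81, 0.66, np.float64(0.6899107907081572))
seat [ 0.5978  0.0731 -0.0277] err 0.2011 (0.73, 0.66, np.float64(0.6022341145966358))
oil_bottle [ 0.7558  0.1436 -0.004 ] err 0.0048 (0.93, 0.81, np.float64(0.769353190319133))
oil_bottle [ 0.6544 -0.0839  0.2501] err 0.0395 (0.52, 0.81, np.float64(0.6597938190467992))
reagent_jar [ 0.5417 -0.4314  0.0061] err 0.0027 (0.78, 0.56, np.float64(0.692523383057601))
reagent_jar [ 0.5444 -0.444   0.0458] err 0.0124 (0.55, 0.56, np.float64(0.7025252155887022))
beaker [ 0.7146 -0.3098 -0.0028] err 0.0018 (0.8, 0.97, np.float64(0.7788160908370563))
scene [(np.int64(230), np.int64(235)), (np.int64(231), np.int64(235))]
side [(np.int64(318), np.int64(235))]
```

View pics/z_scene.png

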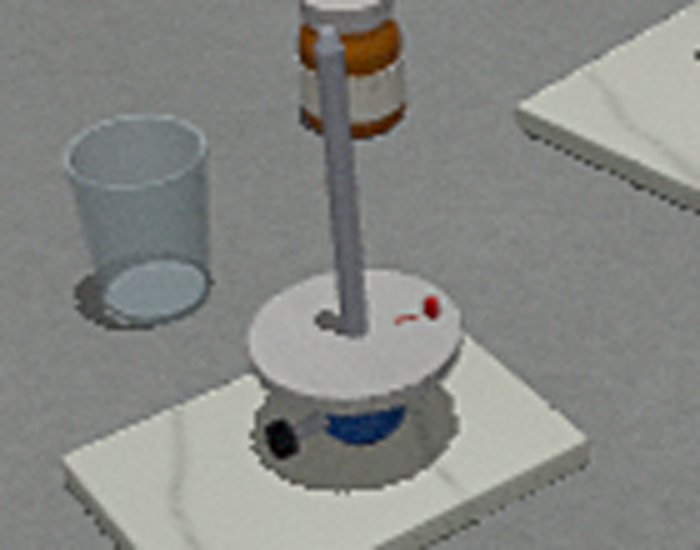

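View pics/z_side.png

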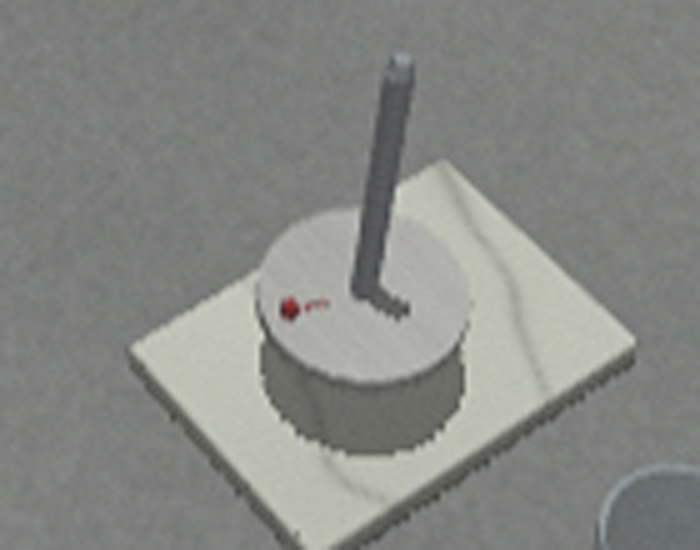

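```bash
cat >> h.py <<'E'
def ori(yaw,flip=False):
    bx=np.array([np.cos(yaw),np.sin(yaw),0]); by=np.array([-bx[1],bx[0],0])
    s=-1 if flip else 1
    return R.from_matrix(np.column_stack([s*by,s*bx,[0,0,-1]])).as_rotvec()
E
python3 - <<'E'
from h import *
np.set_printoptions(precision=4,suppress=True)
a=grab_frame("scene");b=grab_frame("side")
pin,e=tri([ray(a,(231.2,236)),ray(b,(317.8,236.4))]);print("pin",pin,e)
sb,e=tri([ray(a,(215.8,241.6)),ray(b,(333.2,233))]);print("rod at seat",sb,e)
rod=np.array([.674,-.141])
print(np.linalg.norm(pin[:2]-rod),"dir",np.arctan2(*(rod-pin[:2])[::-1]))
yaw=-.2
p=np.r_[rod-.11*np.array([np.cos(yaw),np.sin(yaw)]),.30]
for fl in (0,1):
    print(ik(p,ori(yaw,fl)), ik(np.array([.4985,.2535,.02]),ori(.287,fl)))
movep(p,ori(yaw)); sleep(.3)
T=get_state(); f=grab_frame("wrist"); cv2.imwrite("pics/wstand.png",f["img"][:,:,::-1])
W=wristT(f); print(get_state()["clock"])
for n in ["rod_top","seat","stand","collar"]:
    print(n,[(round(d["score"],2),np.array(d["centre"])) for d in tip_of("wrist",n)])
print("proj rodtop,seat,pin",proj(f,[*rod,.23],W),proj(f,[*rod,.077],W),proj(f,pin,W))
np.savez("wst.npz",W=W)
E
```

```text
pin [ 0.6366 -0.136   0.0791] [0.0002776351955711009, 0.000277635195571145]
rod at seat [ 0.6735 -0.1414  0.0741] [0.0009361950927562129, 0.0009361950927564327]
0.03776796473762112 dir -0.13369570333766
[-0.335   0.3471  0.0132  1.2369 -0.     -0.135 ] [ 0.3385  0.5694 -0.4189  0.5825  0.      0.0515]
[-0.335   0.3471  0.0132  1.2369 -0.      3.0066] [ 0.3385  0.5694 -0.4189  0.5825  0.     -3.0901]
5.175
rod_top [(0.65, array([285.2, 366.7])), (0.3, array([506.7, 267.4]))]
seat [(0.75, array([288.3, 273.7]))]
stand [(0.77, array([56.5,  3.8]))]
collar [(0.86, array([288.1, 253.3]))]
proj rodtop,seat,pin [np.float64(288.37591510297693), np.float64(371.6572260389026)] [np.float64(288.21900278346317), np.float64(275.01486388624994)] [np.float64(285.85333480298465), np.float64(244.05503532131277)]
```

View pics/wstand.png

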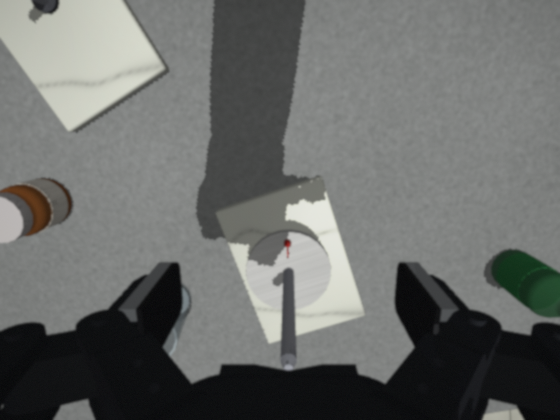

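```bash
python3 - <<'E'
import cv2
im=cv2.imread("pics/wstand.png")[225:385,220:360]
cv2.imwrite("pics/zw.png",cv2.resize(im,None,fx=5,fy=3.7,interpolation=cv2.INTER_CUBIC) if 0 else cv2.resize(im,None,fx=3.7,fy=3.7,interpolation=cv2.INTER_CUBIC))
E
```

```text
(no output)
```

View pics/zw.png

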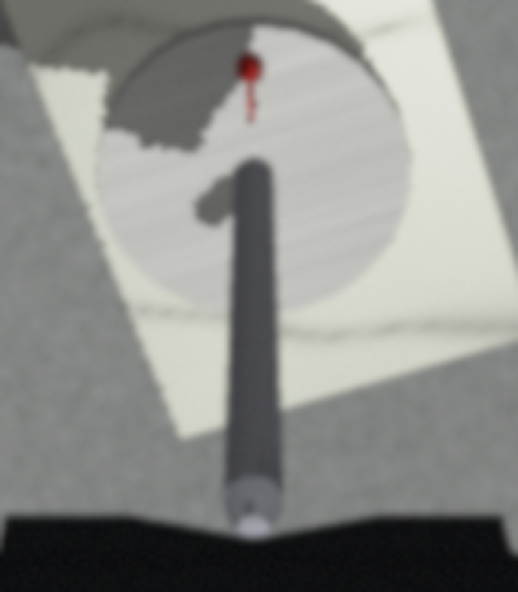

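```bash
python3 - <<'E'
from h import *
np.set_printoptions(precision=4,suppress=True)
yaw=.287
fin=np.array([.4985,.2535])
movep(np.r_[fin-.02*np.array([np.cos(yaw),np.sin(yaw)]),.16],ori(yaw)); sleep(.2)
f=grab_frame("wrist"); cv2.imwrite("pics/wbr.png",f["img"][:,:,::-1])
W=wristT(f); print(get_state()["clock"])
for n,z in (("fin",.034),("bore",0),("pin_hole",0)):
    for d in tip_of("wrist",n): print(n,round(d["score"],2),np.array(d["centre"]),atz(f,d["centre"],z,W))
im=f["img"].astype(int); m=((im[...,0]>130)&(im[...,2]<80)&(im[...,0]-im[...,1]>60)).astype(np.uint8)
print("orange",m.sum()); print(cv2.minAreaRect(np.argwhere(m)[:,::-1].astype(np.float32)))
E
```

```text
7.1167
fin 0.73 [291.  222.9] [0.4971 0.2552 0.034 ]
bore 0.84 [295.6 291.3] [0.5707 0.2817 0.    ]
pin_hole 0.71 [293.3 256.6] [0.5377 0.2697 0.    ]
orange 255
((292.0, 246.0), (24.0, 14.0), 90.0)
```

View pics/wbr.png

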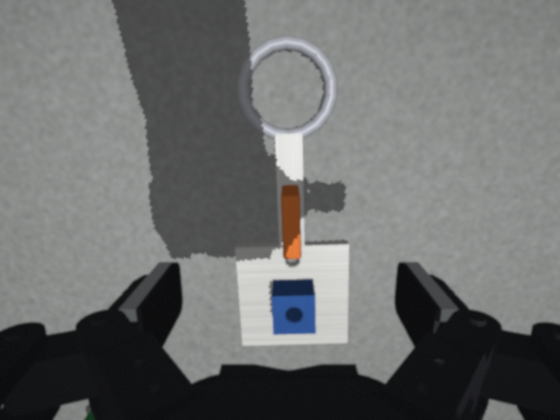

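```bash
python3 - <<'E'
from h import *
np.set_printoptions(precision=4,suppress=True)
f=grab_frame("wrist");W=wristT(f)
im=f["img"][170:350,225:360,::-1]; cv2.imwrite("pics/zb.png",cv2.resize(im,None,fx=3.3,fy=3.3,interpolation=cv2.INTER_CUBIC))
bt=atz(f,(294,315),.04,W); r=atz(f,(288.5,88),.005,W)
d=bt-r; print(bt,r,np.hypot(*d[:2]),"yaw",np.arctan2(d[1],d[0]))
for q in [(282,186),(299,186)]: print(atz(f,q,.052,W))
E
```

```text
[0.5707 0.2801 0.04  ] [0.3986 0.2249 0.005 ] 0.18071207842874054 yaw 0.31071455189684166
[0.4664 0.2399 0.052 ]
[0.4629 0.2515 0.052 ]
```

View pics/zb.png

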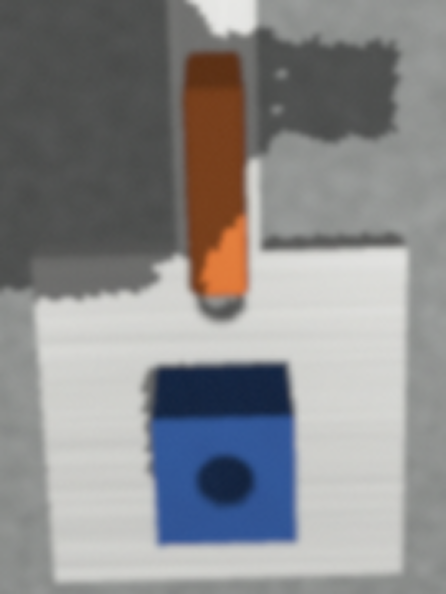

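```bash
python3 - <<'E'
from h import *
np.set_printoptions(precision=4,suppress=True)
f=grab_frame("wrist");W=wristT(f)
ft=atz(f,(290.2,228),.052,W); fb=atz(f,(289,255.5),0.052,W); print("fintop",ft)
yaw=.311; d=np.array([np.cos(yaw),np.sin(yaw)])
bore=np.array([.5707,.2801]); print("fin from bore",bore-.08*d)
g=(bore-.08*d+ft[:2])/2; print(g)
n=np.array([-d[1],d[0]]); print("lateral diff",(ft[:2]-bore)@n)
movep(np.r_[g,.09],ori(yaw))
print(move_l(np.r_[g,.017],.08,until_force=8))
grab(60); sleep(.2); s=get_state(); print(s["finger_gap"],s["finger_gap"]*85,s["position"],s["contact_force"],s["clock"])
print(move_l(np.r_[g,.10],.05)); sleep(.3); s=get_state(); print(s["finger_gap"],s["contact_force"],s["wrist_torque"],s["clock"])
f=grab_frame("wrist"); cv2.imwrite("pics/wg.png",f["img"][:,:,::-1])
f=grab_frame("side"); cv2.imwrite("pics/sg.png",f["img"][:,:,::-1])
E
```

```text
fintop [0.4949 0.2545 0.052 ]
fin from bore [0.4945 0.2556]
[0.4947 0.255 ]
lateral diff -0.0011935854190274848
False
0.15081958721646152 12.81966491339923 [0.4949 0.255  0.0172] [-0.4564 -1.5678  3.8485] 9.675
False
0.15677758813314796 [-0.5269 -0.6407 -3.8744] [0.0081 0.0883 0.0248] 11.7833
```

View pics/wg.png

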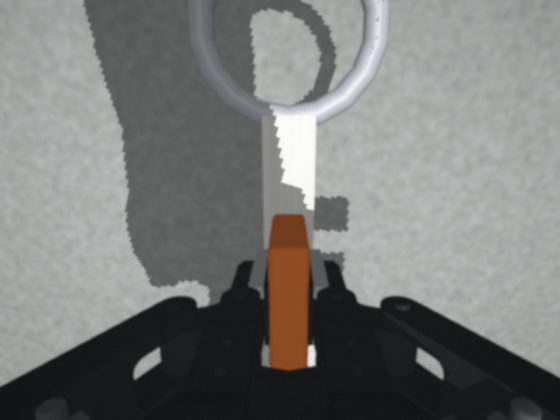

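View pics/sg.png

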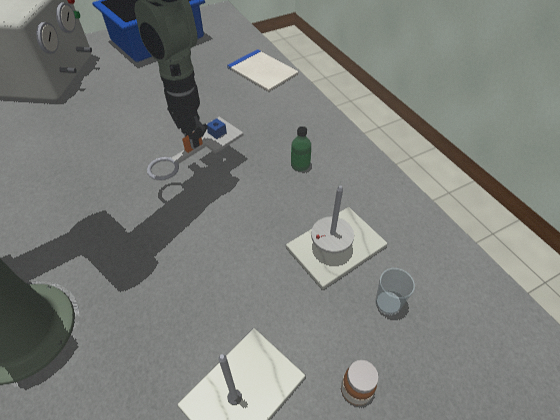

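```bash
python3 - <<'E'
from h import *
np.set_printoptions(precision=4,suppress=True)
s=get_state();p=s["position"]
move_l([p[0],p[1],.29],.15)
yaw=-.145; d=np.array([np.cos(yaw),np.sin(yaw)]); rod=np.array([.674,-.141])
t=np.r_[rod-.14*d,.28]
print(ik(t,ori(yaw)))
movep(t,ori(yaw)); sleep(.5)
s=get_state();print(s["position"],s["eef_rot"],ori(yaw),s["contact_force"],s["clock"],s["finger_gap"])
for n in ("scene","side"):
    f=grab_frame(n); cv2.imwrite(f"pics/hov_{n}.png",f["img"][:,:,::-1])
    for k in ("rod_top","bore","fin"): print(n,k,[(round(x["score"],2),np.array(x["centre"])) for x in tip_of(n,k)])
    bt=np.r_[s["position"][:2]+.08*d,s["position"][2]-.017+.04]; c=proj(f,bt); print("pred hole top",np.array(c))
    u,v=int(c[0]),int(c[1]); im=f["img"][v-60:v+60,u-70:u+70,::-1]; print("crop",u-70,v-60)
    cv2.imwrite(f"pics/hz_{n}.png",cv2.resize(im,None,fx=5,fy=5,interpolation=cv2.INTER_CUBIC))
f=grab_frame("wrist"); cv2.imwrite("pics/hov_w.png",f["img"][:,:,::-1])
E
```

```text
[-0.3563  0.2972 -0.1077  1.166   0.     -0.2113]
[ 0.5355 -0.1206  0.28  ] [2.3761 2.0551 0.0001] [2.3765 2.0547 0.    ] [ 0.7368  0.5158 -2.7999] 15.2083 0.1534236815624675
scene rod_top [(0.74, array([294.4, 121. ])), (0.64, array([209.9, 181.4]))]
scene bore [(0.7, array([236.1, 160.4]))]
scene fin [(0.52, array([216.6, 268.8]))]
pred hole top [235.9197 143.8066]
crop 165 83
side rod_top [(0.94, array([222.8, 354.4])), (0.58, array([342. , 186.7])), (0.41, array([314.1, 184.1]))]
side bore [(0.89, array([311.9, 184.7]))]
side fin [(0.67, array([272.7, 180.3]))]
pred hole top [314.8408 166.8749]
crop 244 106
```

View pics/hz_scene.png

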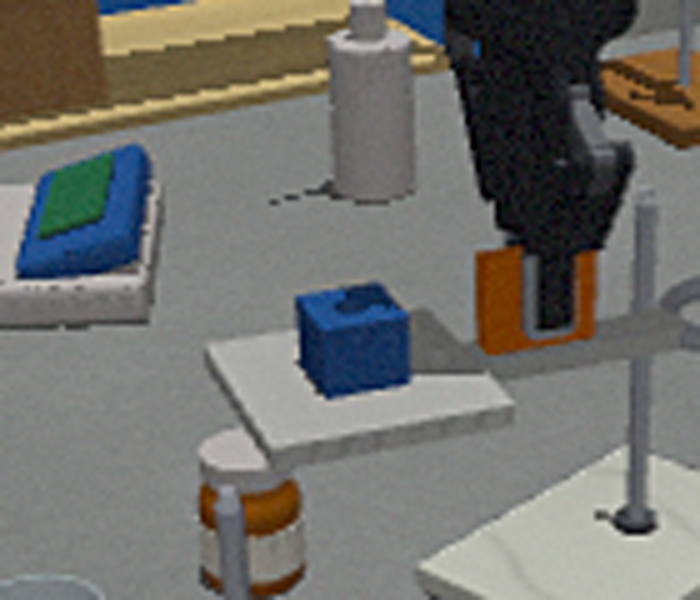

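View pics/hz_side.png

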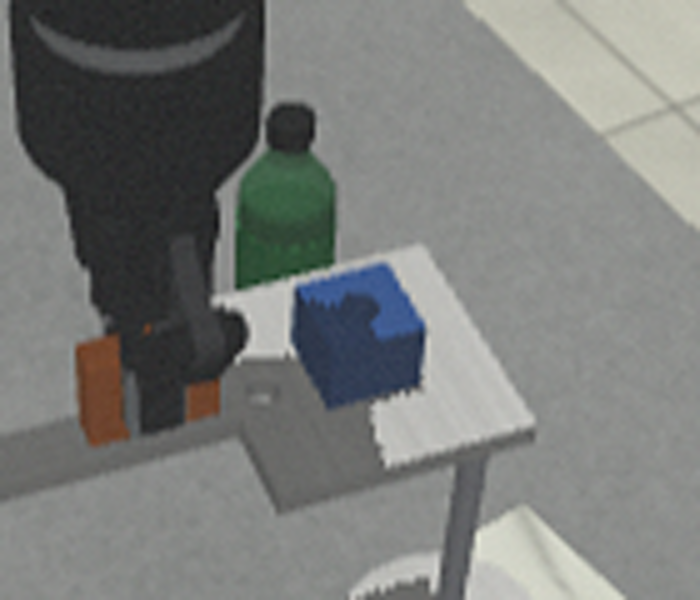

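View pics/hov_w.png

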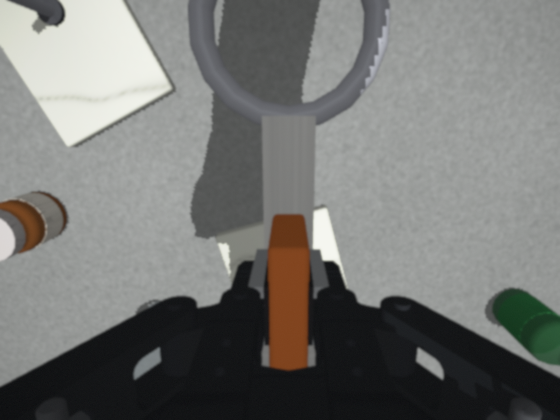

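```bash
python3 - <<'E'
from h import *
np.set_printoptions(precision=4,suppress=True)
from scipy.optimize import least_squares
a=grab_frame("scene");b=grab_frame("side");w=grab_frame("wrist");W=np.load("wst.npz")["W"]
def res(x,off):
    p=[x[0],x[1],.23]
    A=np.array(proj(a,p))-(np.array([210.7,181.8])-off*np.array([-.5,.8]))
    B=np.array(proj(b,p))-(np.array([340.1,187.2])-off*np.array([.4,.7]))
    C=proj(w,p,W)[0]-288.6; D=proj(w,[x[0],x[1],.0735],W)-np.array([288.8,270.5])
    return np.r_[A,B,.6*C,.4*D]
for off in (0,1):
    s=least_squares(res,[.674,-.141],args=(off,)); print(s.x,s.fun)
for nm,f,c in (("scene",a,(211,183)),("side",b,(340,188))):
    im=f["img"][c[1]-20:c[1]+20,c[0]-20:c[0]+20,::-1]
    cv2.imwrite(f"pics/rt_{nm}.png",cv2.resize(im,None,fx=14,fy=14,interpolation=cv2.INTER_NEAREST))
cv2.imwrite("pics/rt.png",np.hstack([cv2.imread("pics/rt_scene.png"),cv2.imread("pics/rt_side.png")])[:, :800*2])
E
python3 -c "
import cv2
i=cv2.imread('pics/rt.png');print(i.shape);cv2.imwrite('pics/rt2.png',cv2.resize(i,(800,400)))"
```

```text
[ 0.6718 -0.1406] [ 0.0219 -0.7202 -0.4424 -0.9417 -0.203  -0.2619  0.5299]
[ 0.6712 -0.1404] [-0.1305  0.0556 -0.3984 -0.2128 -0.0897 -0.2148  0.3032]
(560, 1120, 3)
```

View pics/rt2.png

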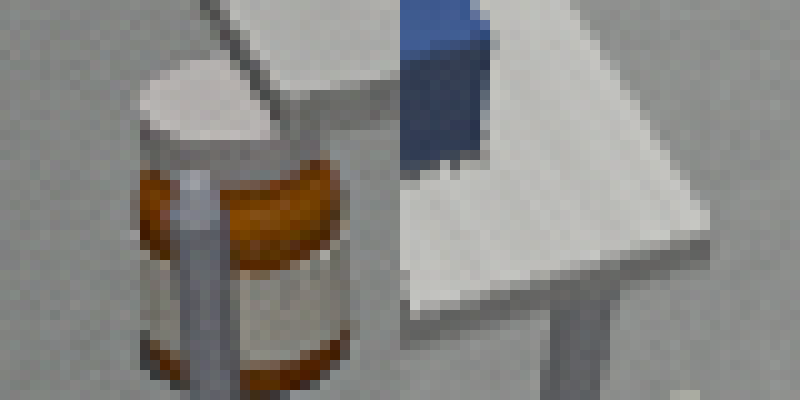

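```bash
python3 - <<'E'
from h import *
np.set_printoptions(precision=4,suppress=True)
from scipy.optimize import least_squares
a=grab_frame("scene");b=grab_frame("side");w=grab_frame("wrist");W=np.load("wst.npz")["W"]
def res(x,off):
    p=[x[0],x[1],.23]
    A=np.array(proj(a,p))-(np.array([210.2,181.2])-off*np.array([-.9,.4]))
    B=np.array(proj(b,p))-(np.array([339.8,186.9])-off*np.array([0,.3]))
    C=proj(w,p,W)[0]-288.3; D=proj(w,[x[0],x[1],.0735],W)-np.array([288.4,270.2])
    return np.r_[A,B,.6*C,.4*D]
for off in (0,1):
    s=least_squares(res,[.674,-.141],args=(off,)); print(s.x,s.fun)
rod=np.array([.672,-.1405]); yaw=-.145; d=np.array([np.cos(yaw),np.sin(yaw)])
g=rod-.08*d
move_l(np.r_[g,.017+.242],.1); sleep(.3)
s0=get_state(); print(s0["position"],s0["contact_force"],s0["clock"])
print(move_l(np.r_[g,.017+.2265],.03,until_force=3)); sleep(.2)
s=get_state(); print(s["position"],s["contact_force"]-s0["contact_force"],s["wrist_torque"]-s0["wrist_torque"],s["clock"])
for n in ("scene","side"):
    f=grab_frame(n); cv2.imwrite(f"pics/in_{n}.png",f["img"][:,:,::-1])
    c=proj(f,[*rod,.24]);u,v=int(c[0]),int(c[1]); im=f["img"][v-50:v+50,u-60:u+60,::-1]
    cv2.imwrite(f"pics/iz_{n}.png",cv2.resize(im,None,fx=5,fy=5,interpolation=cv2.INTER_CUBIC))
E
```

```text
[ 0.6718 -0.1408] [ 0.4776 -0.1636 -0.0796 -0.5712 -0.2017 -0.1762  0.6651]
[ 0.6711 -0.1407] [-0.0653  0.1899 -0.4373 -0.207  -0.1622 -0.1597  0.4259]
[ 0.5927 -0.1289  0.2595] [-0.0563 -0.4637 -2.7361] 17.025
False
[ 0.593  -0.129   0.2437] [ 0.8234  0.9346 -0.2974] [0.0412 0.0512 0.0498] 17.8917
```

View pics/iz_scene.png

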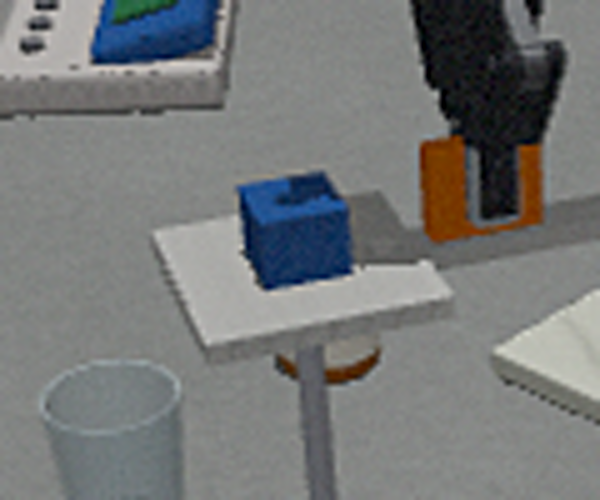

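View pics/iz_side.png

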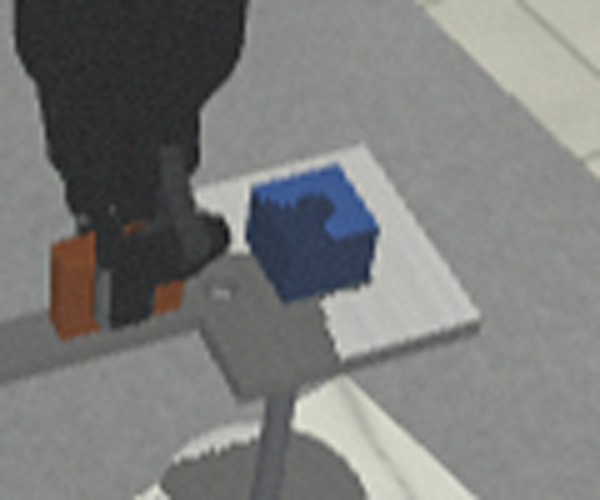

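```bash
cat >> h.py <<'E'
def F(n=5):
    x=[]; 
    for _ in range(n):
        s=get_state(); x.append(np.r_[s["contact_force"],s["wrist_torque"]]); sleep(.03)
    return np.mean(x,0)
E
python3 - <<'E'
from h import *
np.set_printoptions(precision=3,suppress=True)
s=get_state(); p=s["position"].copy(); f0=F(); print(f0)
for z in (.2215,.2175,.213):
    r=move_l([.5927,-.1289,z+.017],.02,until_force=4)
    f=F(); s=get_state(); print(z,r,s["position"],f-f0,s["clock"])
    if r: break
E
```

```text
[ 0.092 -0.194 -2.253 -0.016  0.092  0.007]
0.2215 False [ 0.593 -0.129  0.238] [-0.32   0.067 -0.617  0.002  0.119 -0.021] 18.725
0.2175 False [ 0.593 -0.129  0.234] [-0.885  0.02  -1.077 -0.069  0.259 -0.052] 19.2417
0.213 False [ 0.593 -0.129  0.23 ] [-1.223 -0.729 -1.253 -0.161  0.332 -0.1  ] 19.7833
```

```bash
python3 - <<'E'
from h import *
np.set_printoptions(precision=3,suppress=True)
for dx,dy in ((-.0008,0),(-.0015,0),(-.0015,-.0006)):
    r=move_l([.5927+dx,-.1289+dy,.230],.01,until_force=6)
    f=F(8); s=get_state(); print(dx,dy,r,s["position"],f,s["clock"])
    if r: break
E
```

```text
-0.0008 0 False [ 0.592 -0.129  0.23 ] [-0.332  0.    -2.604  0.004  0.126  0.02 ] 20.3
-0.0015 0 False [ 0.591 -0.129  0.23 ] [ 0.001  0.309 -2.63   0.005  0.08   0.002] 20.8167
-0.0015 -0.0006 False [ 0.591 -0.129  0.23 ] [-0.033  0.101 -2.57   0.042  0.089  0.008] 21.3333
```

```bash
python3 - <<'E'
from h import *
np.set_printoptions(precision=3,suppress=True)
g=[.5912,-.1292]
for z in (.18,.14,.10):
    r=move_l([*g,z+.017],.05,until_force=5)
    f=F(5); s=get_state(); print(z,r,s["position"],f,s["clock"])
    if r: break
for n in ("scene","side"):
    f=grab_frame(n)
    c=proj(f,[.66,-.14,.1]);u,v=int(c[0]),int(c[1]); im=f["img"][v-55:v+55,u-60:u+60,::-1]
    cv2.imwrite(f"pics/jz_{n}.png",cv2.resize(im,None,fx=5,fy=5,interpolation=cv2.INTER_CUBIC))
E
```

```text
0.18 False [ 0.591 -0.129  0.197] [ 0.274 -0.221 -2.534  0.007  0.11   0.014] 22.3083
0.14 False [ 0.591 -0.129  0.157] [-0.275 -0.265 -2.713  0.019  0.068 -0.006] 23.425
0.1 False [ 0.591 -0.129  0.117] [ 0.03   0.467 -2.5    0.016  0.101 -0.01 ] 24.5417
```

View pics/jz_scene.png

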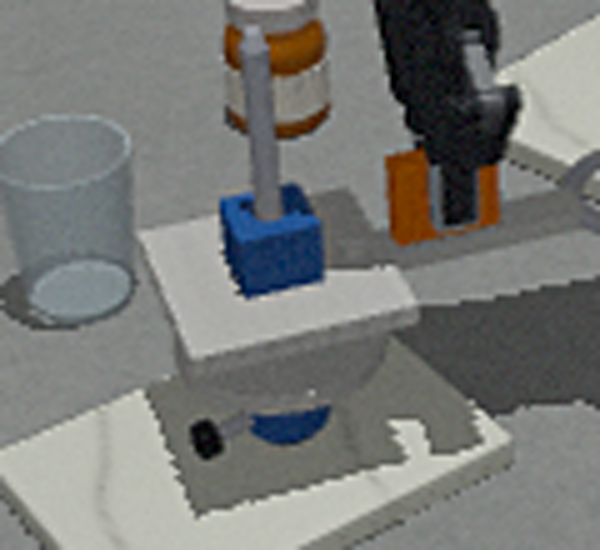

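View pics/jz_side.png

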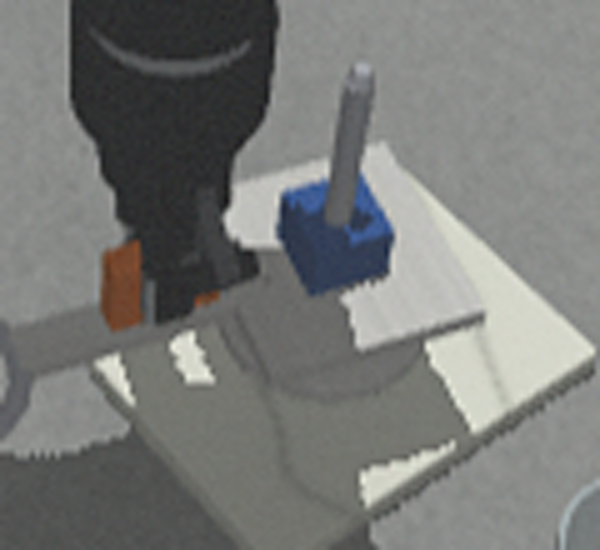

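The bracket is threaded freely: the rod comes up through the blue boss in both views and there is no side force. Next I go down slowly to find the pin.

```bash
python3 - <<'E'
from h import *
np.set_printoptions(precision=3,suppress=True)
g=[.5912,-.1292]; f0=F(8)
z=.100
for z in np.arange(.09,.068,-.002):
    r=move_l([*g,z+.017],.02,until_force=5)
    f=F(3); s=get_state(); print(round(z,4),r,s["position"],f-f0,s["clock"])
    if r or f[2]-f0[2]>4: break
E
```

```text
0.09 False [ 0.591 -0.129  0.107] [ 0.413 -0.093  0.578 -0.016  0.008 -0.021] 25.6583
0.088 False [ 0.591 -0.129  0.105] [-0.305 -0.181  0.286  0.029  0.025 -0.016] 26.0083
0.086 False [ 0.591 -0.129  0.103] [ 0.267 -0.095  0.388 -0.011  0.018 -0.025] 26.3583
0.084 False [ 0.591 -0.129  0.101] [-0.012  0.516 -0.089  0.006  0.022 -0.011] 26.7083
0.082 False [ 0.591 -0.129  0.099] [ 0.184 -0.243  0.456 -0.04  -0.029  0.022] 27.0583
0.08 False [ 0.591 -0.129  0.097] [-0.056  0.103  0.352 -0.031 -0.    -0.02 ] 27.4083
0.078 False [ 0.591 -0.129  0.095] [ 0.354 -0.315  0.396  0.003  0.003  0.022] 27.7583
0.076 False [ 0.591 -0.129  0.093] [ 0.209  0.123  0.671 -0.007 -0.005 -0.01 ] 28.1083
0.074 False [ 0.592 -0.129  0.091] [-0.753  0.081  3.593 -0.022  0.002 -0.005] 28.4583
0.072 False [ 0.592 -0.129  0.089] [-0.444 -0.282  4.66  -0.036 -0.047 -0.025] 28.8083
```

```bash
python3 - <<'E'
from h import *
ims=[]
for n in ("scene","side"):
    f=grab_frame(n)
    c=proj(f,[.66,-.14,.08]);u,v=int(c[0]),int(c[1]); im=f["img"][v-45:v+45,u-50:u+50,::-1]
    cv2.imwrite(f"pics/kz_{n}.png",cv2.resize(im,None,fx=6,fy=6,interpolation=cv2.INTER_CUBIC))
f=grab_frame("wrist"); cv2.imwrite("pics/kw.png",f["img"][:,:,::-1])
E
```

```text
(no output)
```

View pics/kz_scene.png

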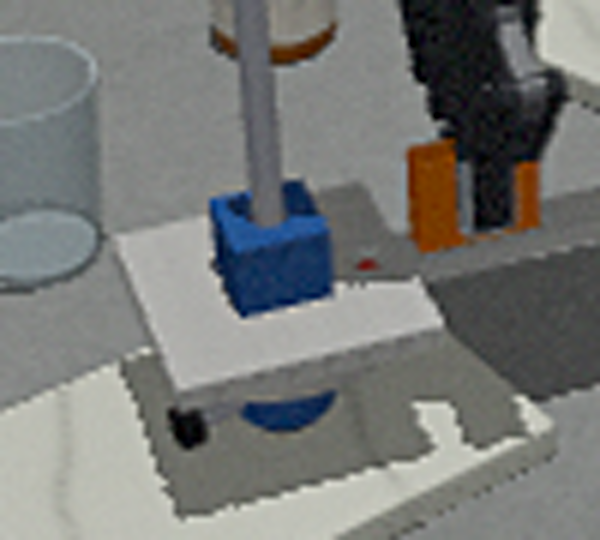

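View pics/kz_side.png

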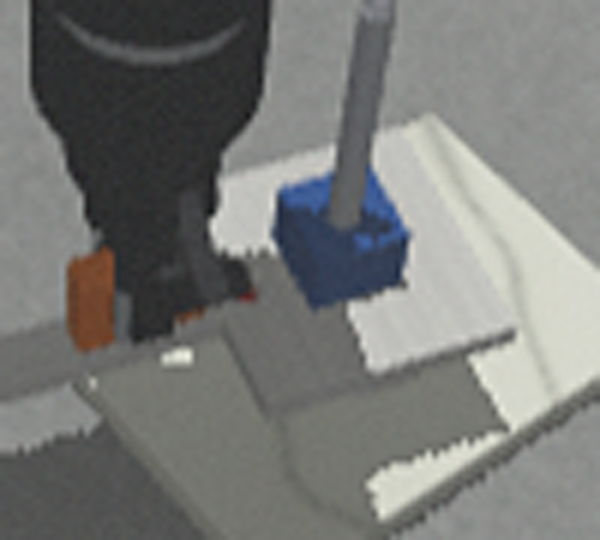

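View pics/kw.png

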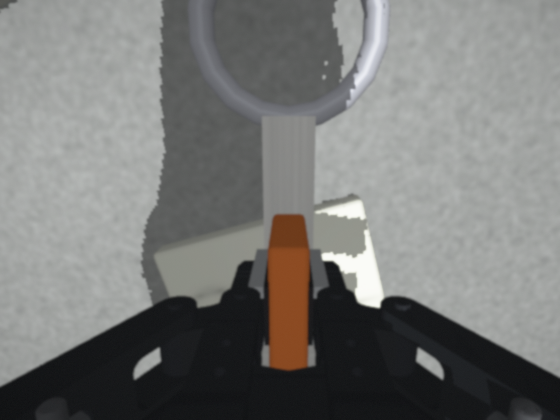

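The red pin shows through the small hole at scene zoom (366,265). The flange sits on the disc with no gap, and contact came at z≈0.0745, the measured seat height. I'll confirm with a small, force-limited swing either way, then centre, unload and release.

```bash
python3 - <<'E'
from h import *
np.set_printoptions(precision=3,suppress=True)
y0=-.145; g=np.array([.5912,-.1292]); d=lambda y:np.array([np.cos(y),np.sin(y)])
rod=g+.08*d(y0); f0=F(5); lim={}
for sg in (1,-1):
    for k in range(1,6):
        y=y0+sg*.02*k
        r=move_l([*(rod-.08*d(y)),.073+.017],.02,rot=ori(y),until_force=5)
        f=F(2); s=get_state(); print(round(y,3),r,f-f0,s["clock"])
        if r or abs((f-f0)[5])>.12: break
    lim[sg]=y
    move_l([*g,.073+.017],.03,rot=ori(y0))
print(lim)
E
```

```text
-0.125 False [ 1.291  1.171 -0.357  0.205 -0.037  0.058] 29.4417
-0.105 False [ 0.643  2.337 -0.818  0.321 -0.058  0.097] 29.7583
-0.085 False [-0.221  2.098 -0.558  0.501  0.008  0.174] 30.075
-0.165 False [-0.12  -1.071 -0.538 -0.316  0.072 -0.082] 30.7
-0.185 False [ 0.08  -1.198 -0.332 -0.376  0.082 -0.05 ] 31.0167
-0.205 False [ 0.651 -0.621 -0.638 -0.277  0.081 -0.059] 31.3333
-0.225 False [ 0.606 -0.093 -1.41  -0.283  0.004 -0.053] 31.65
-0.245 False [ 0.482 -2.578 -0.146 -0.607  0.007 -0.13 ] 31.9667
{1: -0.08499999999999999, -1: -0.245}
```

The swing meets stops near -0.09 and -0.24 rad, which fits a 12 mm hole captured by the 8 mm pin. I'll centre at about -0.16, unload and release.

```bash
python3 - <<'E'
from h import *
np.set_printoptions(precision=3,suppress=True)
y0=-.145; y=-.16; d=lambda y:np.array([np.cos(y),np.sin(y)])
rod=np.array([.5912,-.1292])+.08*d(y0); g=rod-.08*d(y)
move_l([*g,.073+.017],.02,rot=ori(y)); print(F(4))
move_l([*g,.0742+.017],.01); sleep(.3); print(F(6),get_state()["clock"])
let_go(); sleep(.4); print(F(4),get_state()["finger_gap"])
move_l([*g,.17],.06); 
ims=[]
for n in ("scene","side"):
    f=grab_frame(n)
    c=proj(f,[.66,-.14,.08]);u,v=int(c[0]),int(c[1]); im=f["img"][v-45:v+45,u-60:u+60,::-1]
    cv2.imwrite(f"pics/lz_{n}.png",cv2.resize(im,None,fx=6,fy=6,interpolation=cv2.INTER_CUBIC))
f=grab_frame("wrist"); cv2.imwrite("pics/lw.png",f["img"][:,:,::-1]); print(get_state()["clock"])
E
```

```text
[-0.095 -0.354  2.162 -0.115  0.008 -0.042]
[ 0.098  0.809  1.186  0.216 -0.047  0.02 ] 33.5333
[-0.076 -0.167 -0.254  0.01   0.004  0.017] 1.0034131105512254
36.375
```

View pics/lz_scene.png

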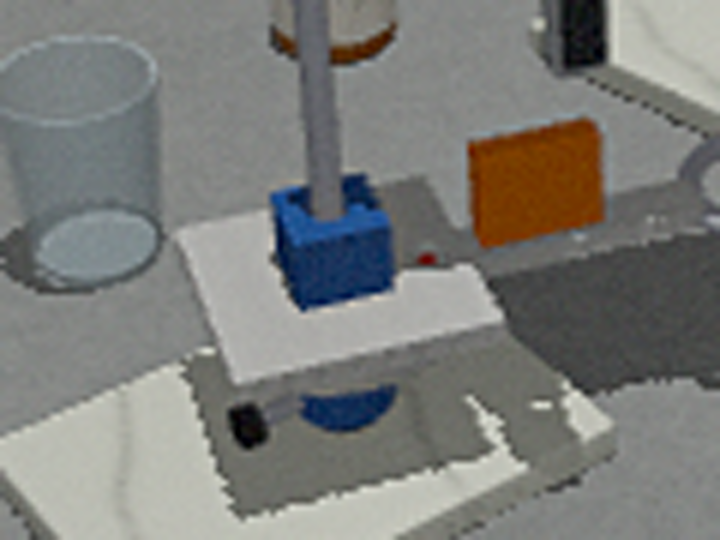

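View pics/lz_side.png

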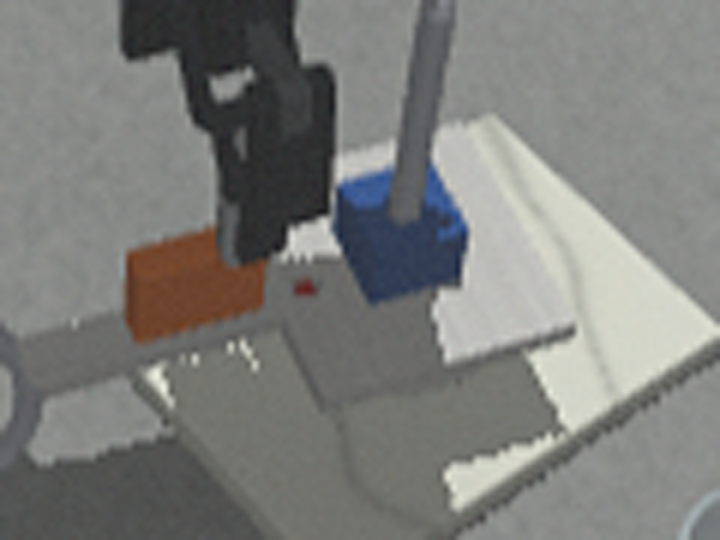

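View pics/lw.png

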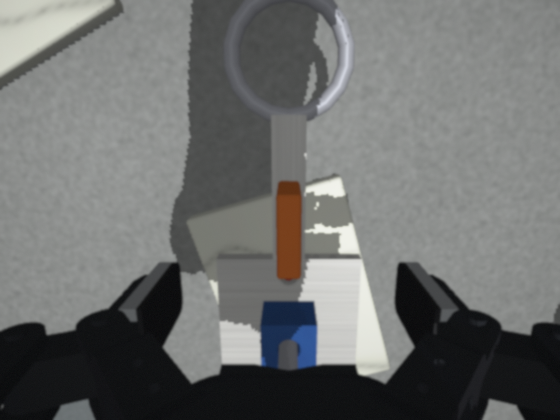

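```bash
python3 - <<'E'
from h import *
np.set_printoptions(precision=4,suppress=True)
y=-.16; d=np.array([np.cos(y),np.sin(y)]); rod=np.array([.5912,-.1292])+.08*np.array([np.cos(.145),-np.sin(.145)])
w=grab_frame("wrist"); W=wristT(w)
n=np.array([-d[1],d[0]])
for z in (.0745,.066):
    c=rod-.18*d
    print(z,"ring L/R",proj(w,[*(c+.04*n),z+.005],W),proj(w,[*(c-.04*n),z+.005],W),"finback top",proj(w,[*(rod-.105*d),z+.052],W),"fin front top",proj(w,[*(rod-.055*d),z+.052],W))
    for nm in("scene","side"):
        f=grab_frame(nm); print(nm,"boss top c",np.array(proj(f,[*rod,z+.04])),"fin back top",np.array(proj(f,[*(rod-.105*d+.007*n),z+.052])),"ring",np.array(proj(f,[*c,z+.005])))
for nm in("scene","side"):
    f=grab_frame(nm); c0=proj(f,[.66,-.14,.08]); print(nm,"crop",int(c0[0])-60,int(c0[1])-45)
    for k in("bore","pin_hole","seat","fin"): print(nm,k,[(round(x["score"],2),np.array(x["centre"])) for x in tip_of(nm,k)][:1])
i=w["img"].astype(int);print(i.shape)
E
```

```text
0.0745 ring L/R [np.float64(353.4166552907726), np.float64(54.22211566600507)] [np.float64(220.85222995408262), np.float64(54.35327253268878)] finback top [np.float64(287.1961860592737), np.float64(192.81835414470837)] fin front top [np.float64(287.34502710960805), np.float64(278.7539027786139)]
scene boss top c [215.4641 226.7154] fin back top [261.1218 214.1147] ring [289.7439 222.5393]
side boss top c [333.2321 222.4527] fin back top [286.6981 229.6542] ring [254.6618 254.5062]
0.066 ring L/R [np.float64(351.0103392515432), np.float64(56.315728938758156)] [np.float64(223.31635641909116), np.float64(56.442295466587154)] finback top [np.float64(287.22614277776574), np.float64(189.42940789300852)] fin front top [np.float64(287.3673261949641), np.float64(272.22848006739554)]
scene boss top c [215.7446 229.8385] fin back top [261.1691 217.2286] ring [289.6544 225.4408]
side boss top c [332.8478 224.8131] fin back top [286.6518 232.0336] ring [254.8527 256.6585]
scene crop 160 192
scene bore [(0.67, array([215.5, 239.7]))]
scene pin_hole [(0.89, array([231.4, 241.1]))]
scene seat [(0.62, array([215.1, 237.6]))]
scene fin [(0.57, array([249.7, 223.2]))]
side crop 267 188
side bore [(0.7, array([334.1, 234.4]))]
side pin_hole [(0.82, array([314.9, 236.8]))]
side seat []
side fin []
(420, 560, 3)
```

```bash
python3 - <<'E'
from h import *
w=grab_frame("wrist")
s=get_state();print(s["position"])
def seg(path):
    im=cv2.imread(path); return im
Rm=R.from_rotvec(ori(0)).as_matrix()
for nm,h in (("held",-0.017),("now",None)):
    T=np.eye(4);T[:3,:3]=Rm
    h=h if h is not None else .0745-s["position"][2]
    W=T@w["T_tool_cam"]
    # tool at origin, bracket bx = world x, underside z = h rel TCP
    for zz in (0,.005,.010): print(nm,zz,[np.round(proj(w,p,W),1) for p in ([-.1,.04,h+zz],[-.1,-.04,h+zz],[-.06,0,h+zz])])
a=cv2.imread("pics/kw.png");b=cv2.imread("pics/lw.png")
c=np.vstack([cv2.resize(a[0:130,170:410],None,fx=3,fy=2.2*0+3)[:, :720],])
cv2.imwrite("pics/m1.png",c); cv2.imwrite("pics/m2.png",cv2.resize(b[0:190,170:410],None,fx=3,fy=3))
E
```

```text
[ 0.59137323 -0.12802095  0.17001883]
held 0 [array([385.6,  25.9]), array([188.1,  26.1]), array([287. , 127.1])]
held 0.005 [array([389. ,  22.9]), array([184.6,  23.1]), array([287. , 127.7])]
held 0.01 [array([392.6,  19.8]), array([180.9,  20. ]), array([286.9, 128.2])]
now 0 [array([352. ,  55.2]), array([222.4,  55.3]), array([287.3, 121.8])]
now 0.005 [array([353.4,  53.9]), array([221. ,  54.1]), array([287.3, 122.1])]
now 0.01 [array([354.9,  52.6]), array([219.4,  52.8]), array([287.3, 122.3])]
```

View pics/m1.png

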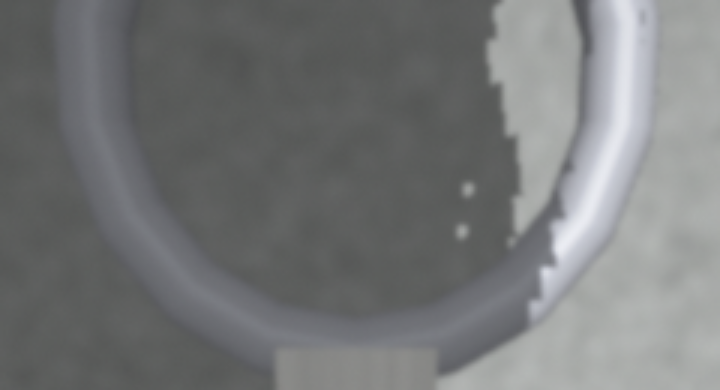

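View pics/m2.png

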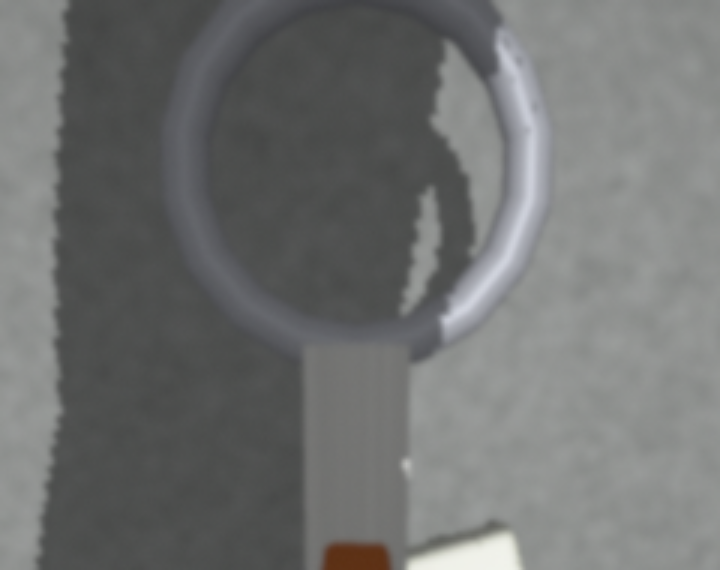

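```bash
python3 - <<'E'
from h import *
p=get_state()["position"]; move_l([p[0],p[1],.30],.12); sleep(.3)
f=grab_frame("scene"); cv2.imwrite("pics/end.png",f["img"][:,:,::-1])
print(get_state()["clock"],get_state()["contact_force"])
E
```

```text
38.7583 [0.38758874 0.63089165 0.72725758]
```

View pics/end.png

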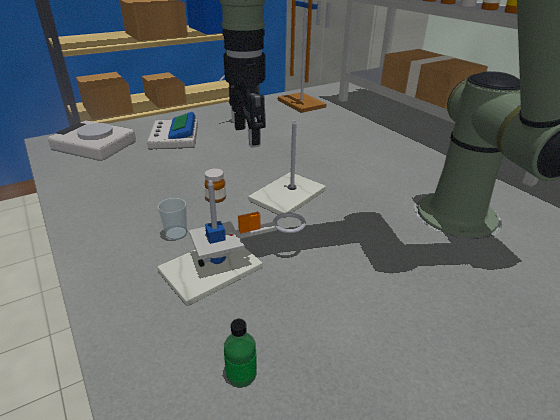

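The bracket is seated on the stand's rod (213,235) with its ring toward the robot. The bottle, jar and beaker are where they were, and the gripper is clear.

```bash
python3 -c "
from cell import *
sign_off()"
```

```text
the job is handed in; nothing more can be done
```

The bracket is on the farther stand's rod, ring side toward the robot, with the red pin in its small hole and the flange down on the seat. I released it, moved the gripper clear and handed the job in at about 39 s of the 70 s allowed. The hand-in gave no verdict.

- **Threading:** I gripped the bracket by its fin and lowered it on. A light side force (about 1.4 N) as it passed the tapered top went away after I moved 1.5 mm. The contact forces I read on the way down stayed at a few newtons.
- **Pin:** it dropped in without a search, because I had lined the bracket up from the camera measurement. The underside met the seat at about 74.5 mm, which matches the measured seat height. A light test swing met stops near -0.09 and -0.24 rad, about as wide as the play the 12 mm hole gives the 8 mm pin. I centred it, took the load off and let go.
- **Last checks:** the pin shows through its hole in both fixed cameras, with no gap under the flange. The bottle, jar and beaker have not moved.
- **Small disagreements:**
  - After release the ring looked about 3 to 4 mm low, roughly 0.02 rad of tilt. That is close to what I can measure and within the 0.06 limit.
  - The wrist torque while pressing on the seat was smaller than I expected, and I did not explain it.
  - Camera estimates of the rod's position differed by a few millimetres, which the force readings settled.

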